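# Set the label strip under the bench punch, then light it with the torch

## Robot

A 6-joint arm with a two-finger parallel gripper is mounted at the origin on the work surface; the furniture and walls round the work are solid. World frame = base frame: x ahead of the robot, y to its left, z up, the work surface at z = 0. Lengths are in m, angles in degrees, forces in N, time in s.
With the tool pointing down it reaches from about 0.375 to 0.9 m from the base axis. Payload 3.1 kg.
Tool frame: the origin (TCP) lies midway between the tips of the shut fingers; the grasp point (between the pads) lies 19 mm behind it; z points along the fingers, y is the line along which they close (so a half turn about z gives the same grasp; the last joint's range is limited). The gripper opens to 87 mm and grips with 3 to 60 N. Pads are 19 mm wide; open, the fingers measure 117 mm over their backs; the gripper's body (75 mm by 190 mm) begins 51 mm behind the grasp point.
Start: joints at [61.908, 30.224, 82.088, -0, 67.689, -10.227], TCP at [0.192, 0.595, 0.223] pointing down, gripper open.
Joint ranges: [-176.69, 176.69], [-43.24, 126.21], [12.49, 139.97], [-82, 262], [0, 151.66], [-163.58, 163.58]. Speed limits (degrees/s): [159.86, 159.86, 180, 180, 180, 180].

## Interface

Orientations are given as a 3x3 rotation matrix whose columns are the frame's x, y, z axes.
In Python, from rig import bot, vision, order gives the robot as it stands (bot), with the cameras (vision) and the job (order).
- The arm moves only by the shell command python3 steer.py 'ROWS'. ROWS is rows parted by semicolons, their numbers by spaces, 1 to 20 of them, each of 7 numbers: dx, dy, dz in m, then a rotation vector rx, ry, rz in degrees, then the opening from 0.0 (shut) to 1.0 (fully open); each row is the pose to reach, as a shift and turn from the pose commanded when the command began, along the tool's axes at that moment; what a row does not reach only later rows make up. A row lasts 1/10 s, in which the tool goes at most 0.05 m and 8.59 degrees, less where a joint would pass 70% of its speed; a pose out of reach is approached as far as the arm can. The fingers move at their own pace and stop on an object; the grip force is fixed at half the most. Time passes only in rows, so rows that do not move let the fingers close. It prints the time, the measured TCP pose, the force, the opening and the grip force at its end.
- bot.read_state(): the state, without advancing time (a new reading comes with each control period).
- vision.capture(name): name is "scene" or "top"; returns a dict with "color" (400x640x3 uint8, red, green, blue), "K" (3x3 intrinsics, pixels), "view" (4x4, takes a point from world to camera coordinates). Camera axes: x right, y up, looking along -z (the intrinsics and any distortion apply to the point x, -y, -z); pixel columns grow to the right and rows downward; lengths in m; the calibration is good to about 2 mm. A picture is of the moment at which its call begins. There is no depth.
- order.hand_in(): hands the job in; it is judged then, once.
The state is a dict: "time_s": time; "joint_positions": joint angles; "qvel": joint speeds; "tau": joint torques, N m; "position": TCP position; "tcp_rot": TCP orientation; "force": force on the tool from outside, world axes, zero at the start; "moment": the same for the moment, N m; "opening": opening from 0.0 (shut) to 1.0 (fully open); "grasp_force": force on a finger pad.
Only numpy, scipy, OpenCV 4.12 (cv2) and the standard library are available. Lean on these libraries where they do the work, as an engineer would, in place of code of your own. Each camera call takes 0.05 s, during which the arm holds its last target. There are 200 camera calls.

## Task

Slide the aluminium label strip along the desk, without lifting it, until its red spot sits right under the tip of the green bench punch, and let go of it there. Then draw the torch out of its stand and, so that the set-up can be checked before punching, hold it raised and still, slanting at about 45 degrees, with its lens 10 to 20 cm from the red spot and aimed at it. Finish while still holding the torch like this, touching nothing else with it, and leave everything else where it stands.

Things in the scene. Friction and masses are not known exactly. Their poses are not given: they have to be found in the camera images.
- strip: loose flat aluminium label strip on the desk, 160 x 40 x 12 mm (x, y, z), about 0.16 kg. Origin at the centre of its underside, x along its length towards the end with the red spot, z up. Gripped across its width near the bare end it stays clear of the punch; its direction at the end is free, pointing ahead and 25 to 45 degrees left keeps the gripper clear of amplifier and organiser
- spot (a point): centre of the red spot, a flat disc of 12 mm diameter on the strip's top face, 60 mm from the strip's centre towards +x and 12 mm above the desk
- punch: green bench punch, fixed to the desk. Origin on the desk right under its tip; x points to its column, away from the robot. Foot (85 mm wide) and column (its lever to 252 mm) stand 45 to 120 mm behind the tip; an arm 160 to 205 mm high carries the spindle (30 mm diameter, 90 to 160 mm high), below it an 18 mm collar from 64 mm, then the 10 mm punch. Nothing moves; only bare desk is under the tip
- punch_tip (a point): the punch's pointed lower tip, 26 mm above the desk, so 14 mm above the strip
- torch: grey pocket torch, 139 mm long, about 0.14 kg: round head of 42 mm diameter at the lens end (34 mm long), round handle of 31 mm diameter (104 mm long). It starts upright in the stand, lens down. Its y axis runs from lens to tail (up at the start); the beam goes along -y from the lens. Origin on its side at mid-length, 21 mm off the axis, so use the two points
- torch_lens (a point): centre of the torch's lens face, on its axis; axes as the torch's (y points to the tail, the beam along -y)
- torch_tail (a point): centre of the flat tail end of the torch's handle, on its axis, 138 mm from the lens; upright in the stand it is 146 mm above the desk
- stand: torch stand fixed to the desk: black square foot 94 x 94 x 8 mm, blue open cup, rim 52 mm high, inner diameter 48 mm at the rim, wider below, floor 8 mm above the desk. The torch stands loosely in it and is drawn straight up. Origin at the centre of the foot's underside, z up. It is at the left or right of the desk, the jar at the other side
- bolt_jar: glass jar of bolts with a yellow lid, 64 mm diameter, 80 mm high, loose; a bystander. Origin at the centre of its underside
- screw_carton: small brown carton, 47 x 74 x 34 mm, loose, at the left of the desk; a bystander. Origin at the centre of its underside
- amplifier_corner (a point): top corner nearest the punch of the grey amplifier, fixed at the near left of the desk, 275 x 345 x 126 mm; a closed laptop lies on it (to 152 mm). From this corner its sides run towards the robot and to the left. Keep the gripper clear of it
- organiser_corner (a point): top corner nearest the punch of the black pen and drawer organiser, fixed at the back right of the desk, 165 x 313 mm, 120 mm high, its pens to 225. From this corner its sides run away from the robot and to the right. Keep the gripper clear of it

How it is judged (in metres and radians):
On the way, in this order (a step that is already met when the one before it is completed fails the run):
1. the strip lies flat, let go, its red spot under the punch tip (within 6 mm) (horizontal distance between spot and punch_tip below 0.006 m and height (world z) of strip below 0.004 m and angle between strip's own z axis and vertical below 0.06 rad and linear speed of strip below 0.01 m/s and contact force between strip and the fingers below 0.1 N), for 0.3 s.
2. the torch is drawn out of its stand, lens above the rim, in the fingers (z of torch_lens in the frame of stand above 0.055 m and contact force between torch and the fingers above 0.5 N), for 0.2 s.
At the end, for the whole second after the job is handed in: The spot is within 6 mm of under the punch tip, strip flat, at rest and untouched; the fingers hold the torch still, touching nothing else, lens over 60 mm high, torch slanted 25 to 65 degrees off upright, spot 80 to 220 mm before the lens and within 25 mm of the beam axis both ways (all of step 1 and contact force between torch and the fingers above 0.5 N and height (world z) of torch_lens above 0.06 m and angle between torch's own y axis and vertical between 0.436 and 1.134 rad and x of spot in the frame of torch_lens between -0.025 and 0.025 m and z of spot in the frame of torch_lens between -0.025 and 0.025 m and y of spot in the frame of torch_lens between -0.22 and -0.08 m and contact force between torch and strip below 0.1 N and contact force between torch and punch below 0.1 N and contact force between torch and stand below 0.1 N and contact force between torch and bolt_jar below 0.1 N and contact force between torch and screw_carton below 0.1 N and linear speed of torch below 0.02 m/s and angular speed of torch below 0.1 rad/s); the arm keeps its last pose, push and grip.
It fails at once if the strip is lifted off the desk (10 mm or more) (height (world z) of strip above 0.01 m).
It fails at once if the jar or the carton is shifted by 30 mm or more (distance of any of bolt_jar, screw_carton from where it was at the start of the episode above 0.03 m).
It also fails if it takes over 64 s, if anything falls off the work surface, if the arm or the gripper's body presses on something with over 40 N, if the wrist force passes 120 N, or if a joint passes its speed limit or range.

## Working session

There is one attempt and no reset: what is moved stays moved. The work goes in short steps, Python scripts to look and compute and a shell command to move; the robot and the scene stay as the last step left them, time stands still between calls to the robot, and variables do not carry over. Pictures are saved under pics/ and viewed, at most 10 in all, crops included, and the job is handed in when it is done.

```bash
ls; mkdir -p pics
python3 - <<'E'
from rig import bot, vision, order
import cv2,numpy as np
for n in("scene","top"):
    c=vision.capture(n); cv2.imwrite(f"pics/{n}0.png",c["color"][:,:,::-1]); print(n,c["K"],c["view"],c.keys())
s=bot.read_state();print(s["tcp_rot"],s["position"],s["time_s"])
E
```

```text
pics
rig.py
steer.py
scene [[450.63296003   0.         324.58672482]
 [  0.         450.63296003 196.76211472]
 [  0.           0.           1.        ]] [[ 0.60679502 -0.79476492 -0.01218754 -0.32676387]
 [ 0.52836562  0.39185198  0.75318112 -0.36006815]
 [-0.59382622 -0.46346602  0.65770029 -1.33201145]
 [ 0.          0.          0.          1.        ]] dict_keys(['color', 'K', 'view'])
top [[506.19571852   0.         312.89006826]
 [  0.         506.19571852 195.97765767]
 [  0.           0.           1.        ]] [[-0.01877287 -0.99742001 -0.06928859  0.0145194 ]
 [ 0.98740789 -0.02938266  0.15544234 -0.57172367]
 [-0.15707718 -0.065498    0.98541198 -1.73727849]
 [ 0.          0.          0.          1.        ]] dict_keys(['color', 'K', 'view'])
[[-9.51794133e-01  3.06736082e-01 -9.51319125e-04]
 [ 3.06737345e-01  9.51792543e-01 -1.77647966e-03]
 [ 3.60548041e-04 -1.98264802e-03 -9.99997970e-01]] [0.19135918 0.59427432 0.22165371] 0.1
```

View pics/scene0.png

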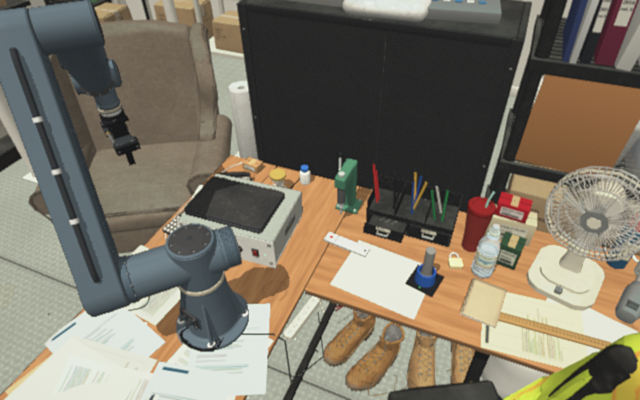

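View pics/top0.png

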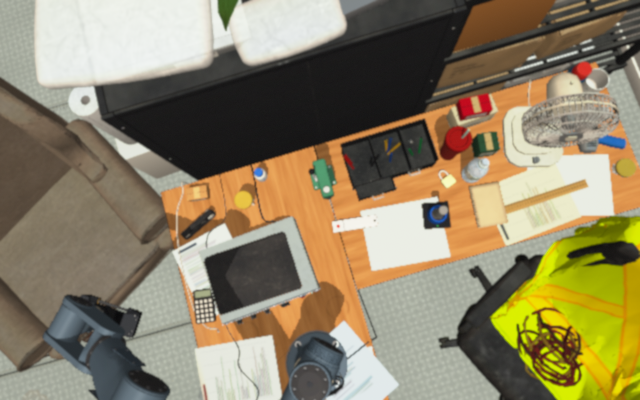

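The scene view shows the punch at about (347,185), the strip at (347,244) and the torch in its stand at (428,268). In the top view they are at (322,180), (355,224) and (437,214), with the jar at the left (243,199) and the carton at (198,191). I'll zoom in on both views.

Run:
```python
import cv2,numpy as np
a=cv2.imread("pics/top0.png")[150:250,300:460];b=cv2.imread("pics/scene0.png")[150:300,310:460]
cv2.imwrite("pics/cropt.png",cv2.resize(a,None,fx=5,fy=5,interpolation=cv2.INTER_CUBIC))
cv2.imwrite("pics/crops.png",cv2.resize(b,None,fx=4,fy=4,interpolation=cv2.INTER_CUBIC))
```

```text
(no output)
```

View pics/cropt.png

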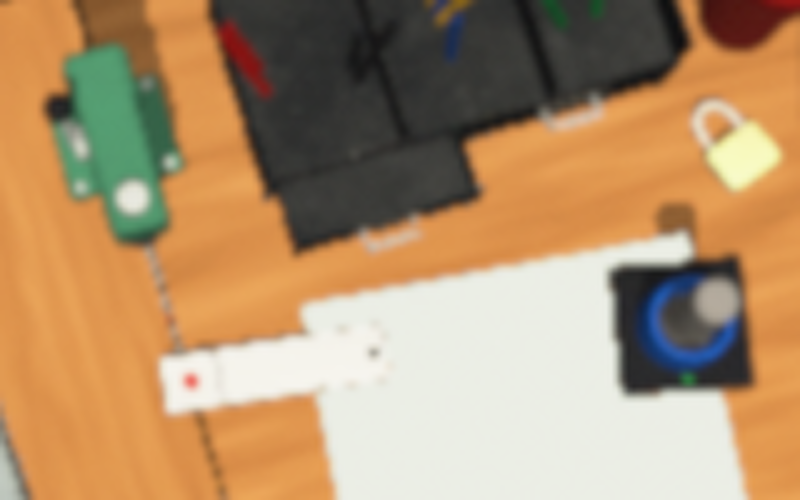

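View pics/crops.png

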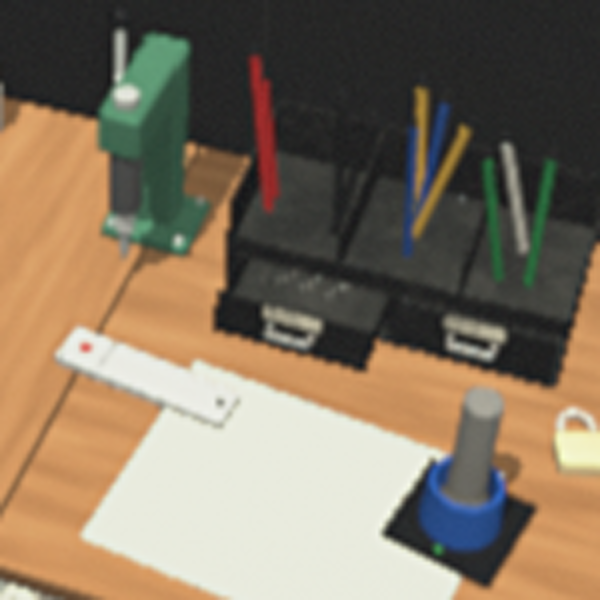

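Crop findings: in the top crop the spot is at (191,381), the strip's bare end near (388,348), the tail at (717,300) and the punch knob at (132,197). In the scene crop the spot is at (86,348), the punch tip at (124,256), the knob at (127,95) and the tail at (483,400).

```bash
cat > h.py <<'E'
import numpy as np,cv2
from rig import bot, vision, order
CAM={}
def cam(n):
    if n not in CAM:
        CAM[n]=np.load(f"{n}.npz")
    return CAM[n]
def ray(n,px):
    c=cam(n);V=c["view"];K=c["K"]
    d=np.linalg.inv(K)@[px[0],px[1],1];d=V[:3,:3].T@(d*[1,-1,-1]);return -V[:3,:3].T@V[:3,3],d
def onz(n,px,z):
    o,d=ray(n,px);return o+d*(z-o[2])/d[2]
def proj(n,p):
    c=cam(n);V=c["view"];q=(V[:3,:3]@p+V[:3,3])*[1,-1,-1];q=c["K"]@q;return q[:2]/q[2]
def tri(p1,p2):
    A=[];b=[]
    for n,p in(("scene",p1),("top",p2)):
        o,d=ray(n,p);d/=np.linalg.norm(d);M=np.eye(3)-np.outer(d,d);A.append(M);b.append(M@o)
    return np.linalg.lstsq(np.vstack(A),np.hstack(b),rcond=None)[0]
def red(n,img,box):
    x0,y0,x1,y1=box;a=img[y0:y1,x0:x1].astype(float)
    w=np.clip(a[...,0]-a[...,1:].max(2)-40,0,None);ys,xs=np.mgrid[y0:y1,x0:x1]
    return np.array([(w*xs).sum(),(w*ys).sum()])/w.sum()
E
python3 - <<'E'
from h import *
import numpy as np
np.set_printoptions(precision=4,suppress=True)
for n in("scene","top"):
    c=vision.capture(n);np.savez(n,K=c["K"],view=c["view"])
T=lambda x,y:(300+x/5-.4,150+y/5-.4)
S=lambda x,y:(310+x/4-.375,150+y/4-.375)
i=cv2.imread("pics/top0.png")[:,:,::-1];j=cv2.imread("pics/scene0.png")[:,:,::-1]
rt=red("top",i,(333,218,345,232));rs=red("scene",j,(325,230,338,243))
print("spot",rt,onz("top",rt,.012),onz("scene",rs,.012),tri(rs,rt))
for q in((388,348),(374,352),(382,322),(392,375),(161,357),(168,414)):print("strip",q,onz("top",T(*q),.012))
for q in((220,402),(238,400),(224,426),(57,355),(78,325)):print("stripS",q,onz("scene",S(*q),.012))
print("tip",onz("scene",S(124,256),.026),"knob",tri(S(127,95),T(132,197)))
print("tail",tri(S(483,400),T(717,300)),onz("top",T(717,300),.146),onz("scene",S(483,400),.146))
for q in((610,268),(738,258),(752,384),(625,394)):print("foot",onz("top",T(*q),.008))
for q in((298,250),(480,192),(268,190)):print("org",onz("top",T(*q),.12))
print("orgS",onz("scene",S(228,255),.12),onz("scene",S(215,300),.06))
print("amp",onz("top",(318,290),.126),onz("top",(292,218),.126),onz("scene",(301,192),.126))
E
```

```text
spot [337.7266 221.8786] [ 0.4816 -0.0837  0.012 ] [ 0.4776 -0.0714  0.012 ] [ 0.4771 -0.0792  0.018 ]
strip (388, 348) [ 0.4874 -0.2231  0.012 ]
strip (374, 352) [ 0.4849 -0.2132  0.012 ]
strip (382, 322) [ 0.506  -0.2196  0.012 ]
strip (392, 375) [ 0.4682 -0.2252  0.012 ]
strip (161, 357) [ 0.4853 -0.0627  0.012 ]
strip (168, 414) [ 0.4446 -0.0667  0.012 ]
stripS (220, 402) [ 0.4826 -0.212   0.012 ]
stripS (238, 400) [ 0.4935 -0.2228  0.012 ]
stripS (224, 426) [ 0.4624 -0.2293  0.012 ]
stripS (57, 355) [ 0.4439 -0.0693  0.012 ]
stripS (78, 325) [ 0.4837 -0.0621  0.012 ]
tip [ 0.5672 -0.0514  0.026 ] knob [ 0.5665 -0.0526  0.2117]
tail [ 0.4983 -0.4283  0.1435] [ 0.4985 -0.4285  0.146 ] [ 0.4955 -0.4284  0.146 ]
foot [ 0.5405 -0.3814  0.008 ]
foot [ 0.5451 -0.4709  0.008 ]
foot [ 0.4559 -0.4752  0.008 ]
foot [ 0.4511 -0.3872  0.008 ]
org [ 0.5431 -0.1594  0.12  ]
org [ 0.5787 -0.2818  0.12  ]
org [ 0.5845 -0.1406  0.12  ]
orgS [ 0.5379 -0.1772  0.12  ] [ 0.5396 -0.1664  0.06  ]
amp [ 0.2481 -0.0156  0.126 ] [0.4865 0.0667 0.126 ] [0.4872 0.0621 0.126 ]
```

Run:
```python
from h import *
from scipy.spatial.transform import Rotation
np.set_printoptions(precision=4,suppress=True)
j=cv2.imread("pics/scene0.png")[60:190,60:190];i=cv2.imread("pics/top0.png")[270:400,30:180]
R=np.array(bot.read_state()["tcp_rot"]);p=np.array(bot.read_state()["position"])
for k in(j,i):0
def r(a):return cv2.resize(a,(390,390),interpolation=cv2.INTER_CUBIC)
cv2.imwrite("pics/grip.png",np.hstack([r(j),r(i[:,:130])]))
g=p-.019*R[:,2]
for n,v in(("tcp",p),("b0",p-R[:,2]*.07),("b0+y",p-R[:,2]*.07+R[:,1]*.095),("b0-y",p-R[:,2]*.07-R[:,1]*.095),("b0+x",p-R[:,2]*.07+R[:,0]*.0375),("top",p-R[:,2]*.26)):
    print(n,(proj("scene",v)-[60,60])*3,(proj("top",v)-[30,270])*3)
```

```text
tcp [205.2515 289.0846] [277.2243 127.6497]
b0 [186.7721 238.7865] [246.3425 132.6106]
b0+y [163.3205 202.0096] [160.4316 104.231 ]
b0-y [212.1154 278.5301] [333.4633 161.3898]
b0+x [152.8946 249.8013] [233.5695 169.4425]
top [130.515   85.6636] [146.3934 148.6665]
```

View pics/grip.png

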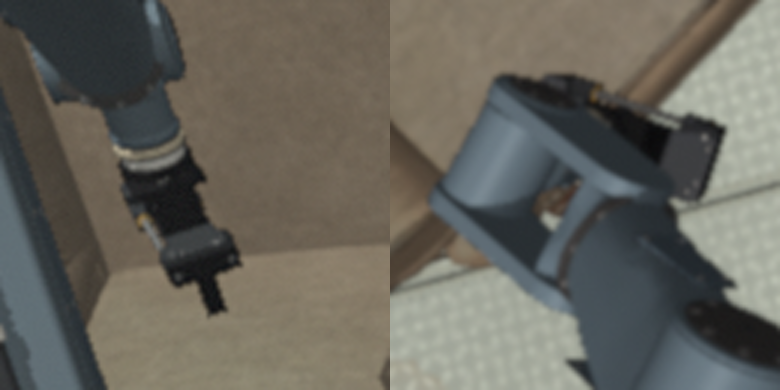

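The gripper body is wide along the closing direction, as the black block at (155,80)-(330,190) in the top crop shows. So clearance to the organiser matters, and I'll measure its corners.

Run:
```python
from h import *
np.set_printoptions(precision=4,suppress=True)
T=lambda x,y:(300+x/5-.4,150+y/5-.4)
S=lambda x,y:(310+x/4-.375,150+y/4-.375)
def t(s,q):
    P=tri(S(*s),T(*q));print(P,proj("scene",P)-S(*s))
t((220,295),(283,203)) # drawer unit
t((215,300),(298,250))
t((366,342),(480,192))
t((230,230),(268,190))
t((232,255),(268,190))
t((383,305),(464,137))
t((86,348),(191,381)); t((220,402),(374,352))
i=cv2.imread("pics/top0.png")[:,:,::-1];j=cv2.imread("pics/scene0.png")[:,:,::-1]
print("spot",onz("top",T(191,381),.012),onz("scene",S(86,348),.012))
```

```text
[ 0.5891 -0.148   0.0169] [ 1.612  -0.1556]
[ 0.5532 -0.16    0.0456] [ 0.4605 -0.0407]
[ 0.5911 -0.288   0.0414] [ 0.5271 -0.0513]
[ 0.5912 -0.143   0.0899] [-0.7141  0.0618]
[ 0.597  -0.1435  0.0561] [-0.6733  0.0576]
[ 0.6302 -0.2793  0.0489] [ 0.0288 -0.0029]
[ 0.4676 -0.0833  0.0096] [ 0.0998 -0.0073]
[ 0.4843 -0.2123  0.0109] [ 0.3491 -0.0289]
spot [ 0.4676 -0.0836  0.012 ] [ 0.4655 -0.0844  0.012 ]
```

```bash
cat >> h.py <<'E'
from scipy.spatial.transform import Rotation as Ro
np.set_printoptions(precision=4,suppress=True)
def down(yaw): # yaw = world angle of tool y
    a=np.radians(yaw);y=np.array([np.cos(a),np.sin(a),0]);z=np.array([0,0,-1.]);return np.c_[np.cross(y,z),y,z]
def rel(p,Rt):
    s=bot.read_state();R=np.array(s["tcp_rot"]);q=np.array(s["position"]);d=np.array(p)-q
    rv=np.degrees(Ro.from_matrix(R.T@Rt).as_rotvec())
    print("shift",R.T@d,"rot",rv,"rows>=",max(np.linalg.norm(d)/.05,np.linalg.norm(rv)/8.59))
E
python3 - <<'E'
from h import *
rel((.42,.22,.222),down(40));rel((.482,-.209,.15),down(8));rel((.482,-.209,.06),down(8))
E
```

```text
shift [-0.3324 -0.2863  0.0002] rot [-0.0748  0.0069 32.1366] rows>= 8.774011146384654
shift [-0.523  -0.6756  0.0727] rot [-0.0728  0.0284 64.1366] rows>= 17.148381988299928
shift [-0.523  -0.6754  0.1627] rot [-0.0728  0.0284 64.1366] rows>= 17.392152950826432
```

```bash
python3 steer.py '-0.332 -0.286 0 0 0 32 0.7;-0.332 -0.286 0 0 0 32 0.7;-0.332 -0.286 0 0 0 32 0.7;-0.332 -0.286 0 0 0 32 0.7;-0.332 -0.286 0 0 0 32 0.7;-0.332 -0.286 0 0 0 32 0.7;-0.332 -0.286 0 0 0 32 0.7;-0.332 -0.286 0 0 0 32 0.7;-0.332 -0.286 0 0 0 32 0.7;-0.523 -0.675 0.072 0 0 64 0.7;-0.523 -0.675 0.072 0 0 64 0.7;-0.523 -0.675 0.072 0 0 64 0.7;-0.523 -0.675 0.072 0 0 64 0.7;-0.523 -0.675 0.072 0 0 64 0.7;-0.523 -0.675 0.072 0 0 64 0.7;-0.523 -0.675 0.072 0 0 64 0.7;-0.523 -0.675 0.072 0 0 64 0.7;-0.523 -0.675 0.072 0 0 64 0.7;-0.523 -0.675 0.072 0 0 64 0.7;-0.523 -0.675 0.072 0 0 64 0.7'
python3 - <<'E'
from h import *
rel((.482,-.209,.003),down(8))
print(bot.read_state()["joint_positions"])
E
```

```text
time_s: 2.2
position: [0.482, -0.2086, 0.15]
tcp_rot: [[-0.139, 0.99, -0.001], [0.99, 0.139, 0.001], [0.001, -0.001, -1.0]]
force: [-0.4, 1.3, -0.6]
opening: 0.699
grasp_force: 0.0
shift [-0.0006  0.0001  0.147 ] rot [-0.0495 -0.0704  0.0051] rows>= 2.940772553170179
[-35.6194  28.5592 100.4351   0.0216  51.0901 -43.6381]
```

```bash
python3 steer.py '0 0 0.05 0 0 0 0.7;0 0 0.09 0 0 0 0.7;0 0 0.12 0 0 0 0.7;0 0 0.135 0 0 0 0.7;0 0 0.145 0 0 0 0.7;0 0 0.147 0 0 0 0.7;0 0 0.147 0 0 0 0.7;0 0 0.147 0 0 0 0.3;0 0 0.147 0 0 0 0.3;0 0 0.147 0 0 0 0.3;0 0 0.147 0 0 0 0.3;0 0 0.147 0 0 0 0.3;0 0 0.147 0 0 0 0.3'
python3 - <<'E'
from h import *
for n in("scene","top"):
    c=vision.capture(n); cv2.imwrite(f"pics/{n}1.png",c["color"][:,:,::-1])
a=cv2.imread("pics/top1.png")[160:260,290:410];b=cv2.imread("pics/scene1.png")[170:270,300:420]
r=lambda a:cv2.resize(a,(480,400),interpolation=cv2.INTER_CUBIC)[:,:400]
cv2.imwrite("pics/g1.png",np.hstack([r(a),r(b)]))
E
```

```text
time_s: 3.5
position: [0.483, -0.2084, 0.0042]
tcp_rot: [[-0.141, 0.99, 0.001], [0.99, 0.141, -0.001], [-0.001, 0.001, -1.0]]
force: [1.1, 1.1, 6.0]
opening: 0.453
grasp_force: 29.9
```

View pics/g1.png

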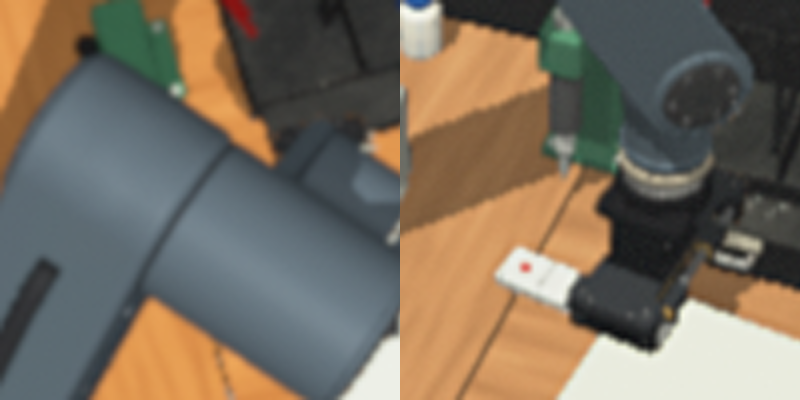

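The strip is gripped at opening 0.453, about 39.4 mm. The spot is visible in the right half at (525,267), which is scene pixel about (331,236.5). The punch tip is at (564,172).

```bash
cat >> h.py <<'E'
def red(img,near,r=7):
    x,y=map(int,near);a=img[y-r:y+r+1,x-r:x+r+1].astype(float)
    w=np.clip(a[...,0]-a[...,1]-90,0,None)*(a[...,2]>a[...,1]*.75);ys,xs=np.mgrid[y-r:y+r+1,x-r:x+r+1]
    return np.array([(w*xs).sum(),(w*ys).sum()])/w.sum()
E
python3 - <<'E'
from h import *
i=cv2.imread("pics/top0.png")[:,:,::-1];j=cv2.imread("pics/scene0.png")[:,:,::-1];k=cv2.imread("pics/scene1.png")[:,:,::-1]
for n,im,g in(("top",i,(338,226)),("scene",j,(331,237)),("scene",k,(331,237))):
    u=red(im,g);P=onz(n,u,.012);print(u,P)
s=bot.read_state();R=np.array(s["tcp_rot"]);q=np.array(s["position"])
o=R.T@(P-q);print("spot in tool",o)
tip=np.array([.567,-.052,.012])
for h in(30,):
    Rt=down(h-90);rel(np.r_[(tip-Rt@[o[0],o[1]*.5,0])[:2],q[2]],Rt)
    Rt=down(h-90);rel(np.r_[(tip-[.045,0,0]-Rt@[o[0],o[1]*.5,0])[:2],q[2]],Rt)
E
```

```text
[337.881  225.8095] [ 0.4676 -0.0838  0.012 ]
[331.     236.3333] [ 0.4664 -0.0832  0.012 ]
[331.     236.3226] [ 0.4664 -0.0832  0.012 ]
spot in tool [ 0.1264  0.0014 -0.0079]
shift [ 0.0966 -0.0122 -0.0001] rot [ 0.1041  0.0156 68.1312] rows>= 7.931461599610524
shift [ 0.1029 -0.0568 -0.0002] rot [ 0.1041  0.0156 68.1312] rows>= 7.931461599610524
```

```bash
python3 steer.py '0.008 -0.002 0 0 0 6 0.3;0.017 -0.005 0 0 0 12 0.3;0.026 -0.008 0 0 0 18 0.3;0.036 -0.011 0 0 0 25 0.3;0.046 -0.013 0 0 0 32 0.3;0.056 -0.015 0 0 0 39 0.3;0.066 -0.016 0 0 0 46 0.3;0.076 -0.016 0 0 0 53 0.3;0.085 -0.015 0 0 0 59 0.3;0.092 -0.013 0 0 0 64 0.3;0.0966 -0.0122 0 0 0 68.1 0.3;0.0966 -0.0122 0 0 0 68.1 0.3;0.0966 -0.0122 0 0 0 68.1 0.3'
python3 - <<'E'
from h import *
for n in("scene","top"):
    c=vision.capture(n); cv2.imwrite(f"pics/{n}2.png",c["color"][:,:,::-1])
a=cv2.imread("pics/top2.png")[150:250,270:370];b=cv2.imread("pics/scene2.png")[170:250,300:380]
r=lambda a:cv2.resize(a,(400,400),interpolation=cv2.INTER_CUBIC)
cv2.imwrite("pics/g2.png",np.hstack([r(a),r(b)]))
s=bot.read_state();R=np.array(s["tcp_rot"]);q=np.array(s["position"]);P=q+R@[.1264,.0007,0]
P[2]=.012;print(P,proj("scene",P),proj("scene",np.array([.567,-.052,.026])))
E
```

```text
time_s: 4.9
position: [0.4569, -0.1141, 0.0042]
tcp_rot: [[0.866, 0.5, 0.001], [0.5, -0.866, -0.0], [0.001, 0.001, -1.0]]
force: [-0.5, 1.1, 8.2]
opening: 0.46
grasp_force: 29.9
[ 0.5667 -0.0515  0.012 ] [340.5198 216.5314] [340.7291 213.7292]
```

View pics/g2.png

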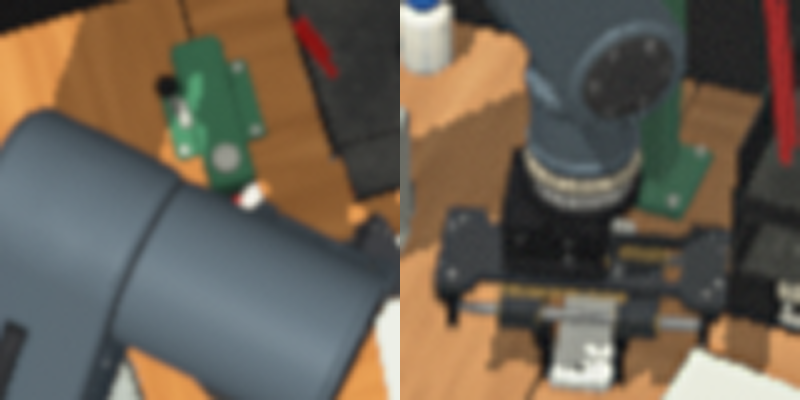

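The arm hides the tip in both views. I'll release, rise and move over the torch to clear the view.

```bash
python3 steer.py '0 0 0 0 0 0 0.7;0 0 0 0 0 0 0.7;0 0 0 0 0 0 0.7;0 0 0 0 0 0 0.7;0 0 -0.04 0 0 0 0.7;0 0 -0.09 0 0 0 0.7;0 0 -0.14 0 0 0 0.7;0 0 -0.19 0 0 0 0.7;0 0 -0.22 0 0 0 0.7'
python3 - <<'E'
from h import *
rel((.4975,-.4285,.22),down(-45))
E
```

```text
time_s: 5.9
position: [0.4576, -0.1146, 0.2271]
tcp_rot: [[0.866, 0.501, 0.005], [0.501, -0.866, -0.002], [0.003, 0.004, -1.0]]
force: [0.3, -1.7, 0.4]
opening: 0.701
grasp_force: 0.0
shift [-0.1227  0.2917  0.0081] rot [  0.2679  -0.1236 -14.9592] rows>= 6.330111412117947
```

```bash
python3 steer.py '-0.02 0.045 0.008 0 0 -3 0.7;-0.04 0.09 0.008 0 0 -6 0.7;-0.06 0.135 0.008 0 0 -9 0.7;-0.08 0.18 0.008 0 0 -12 0.7;-0.1 0.225 0.008 0 0 -15 0.8;-0.115 0.27 0.008 0 0 -15 0.8;-0.1227 0.2917 0.008 0.2 -0.1 -15 0.8;-0.1227 0.2917 0.008 0.2 -0.1 -15 0.8'
python3 - <<'E'
from h import *
for n in("scene","top"):
    c=vision.capture(n); cv2.imwrite(f"pics/{n}3.png",c["color"][:,:,::-1])
a=cv2.imread("pics/top3.png")[160:240,290:370];b=cv2.imread("pics/scene3.png")[170:250,300:380]
r=lambda a:cv2.resize(a,(400,400),interpolation=cv2.INTER_CUBIC)
cv2.imwrite("pics/g3.png",np.hstack([r(a),r(b)]))
rel((.4975,-.4285,.092),down(-45))
E
```

```text
time_s: 6.7
position: [0.4963, -0.432, 0.2146]
tcp_rot: [[0.709, 0.705, -0.003], [0.705, -0.709, 0.0], [-0.002, -0.002, -1.0]]
force: [0.1, 0.5, -0.2]
opening: 0.794
grasp_force: 0.0
shift [0.0006 0.0029 0.1225] rot [-0.3777  0.0327 -0.0121] rows>= 2.4501400097741257
```

View pics/g3.png

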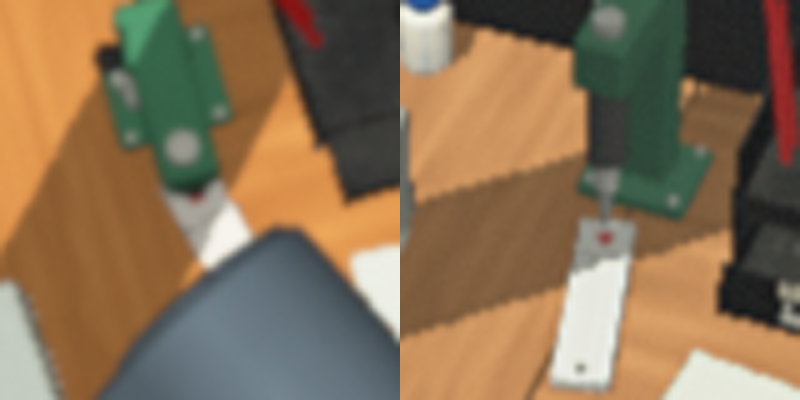

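In the right half (scene) the spot is at (605,237) and the tip at (605,219), so it lies nearly under the tip. I'll compute the residual offset.

Run:
```python
from h import *
S=lambda x,y:(300+x/5-.4,170+y/5-.4)
k=cv2.imread("pics/scene3.png")[:,:,::-1]
print(k[208:221,336:346,0]);print(k[208:221,336:346,1])
u=S(205,237)
print(u,onz("scene",u,.012))
for v in (217,219,221):print(onz("scene",S(205,v),.026))
for d in((0,0),(.004,0),(0,.004)):print(proj("scene",np.array([.567+d[0],-.052+d[1],.012])))
```

```text
[[ 66  56  53  74 101 114 106  77  60  59]
 [106  93  76  79  95 102  83  56  49  54]
 [123 119 110 103 100 102  82  67  59  52]
 [124 126 124 115 103 107 107 108  97  77]
 [124 126 126 120 103 109 119 126 119 100]
 [131 132 130 126 105 114 130 134 126 113]
 [145 145 143 139 123 133 152 152 139 133]
 [148 152 149 148 141 145 156 156 151 146]
 [148 152 150 147 144 143 148 151 151 151]
 [146 151 148 145 138 139 144 150 152 150]
 [147 151 150 147 140 141 147 152 151 147]
 [148 148 150 149 146 147 150 151 152 146]
 [141 140 144 146 146 145 143 146 157 156]]
[[ 74  74  77  87 104 116 114  99  95  95]
 [ 84  80  75  82  98 106  95  82  82  88]
 [ 89  88  84  87  99 107  88  77  76  76]
 [ 89  90  90  91 101 109  96  86  81  74]
 [ 92  92  91  91  98 107  97  90  86  75]
 [111 113 109 105  99 109 111 107  98  88]
 [138 143 139 136 123 134 148 147 131 124]
 [147 154 151 148 139 143 156 158 152 147]
 [148 155 150 133 115 110 130 150 155 153]
 [147 154 147 120  80  75 113 147 154 152]
 [149 153 150 135 102  99 131 151 153 149]
 [150 150 152 149 137 138 149 154 154 148]
 [143 141 145 146 148 146 144 148 160 157]]
(340.6, 217.0) [ 0.5648 -0.0532  0.012 ]
[ 0.5698 -0.0494  0.026 ]
[ 0.5681 -0.0506  0.026 ]
[ 0.5664 -0.0518  0.026 ]
[340.6852 216.5369]
[341.3292 215.9272]
[339.7927 216.0835]
```

Run:
```python
from h import *
k=cv2.imread("pics/scene0.png")[:,:,::-1].astype(int)
print((k[208:220,335:347,0]-k[208:220,335:347,2]))
for r in(213,213.5,214,214.5,215):print(r,onz("scene",(340.5,r),.026))
```

```text
[[ 61  19  -2 -13  -6   3   5  -1 -16 -23 -21 -18]
 [ 96  85  67  38  17   5   1  -7 -20 -24 -19 -15]
 [111 109 105  94  63  14   2  11  16   6  -5 -13]
 [110 111 113 111  80  20   9  55  84  72  38  13]
 [108 109 112 114  91  28  18  76 110 101  65  47]
 [110 109 111 113  99  49  43  93 113  96  66  61]
 [109 109 109 111 102  72  77 107 109  78  60  63]
 [109 111 110 109 107  99 106 111  93  65  62  72]
 [110 111 110 109 109 112 115 106  75  58  76  95]
 [110 110 111 110 112 115 111  92  67  74  96 108]
 [110 110 109 110 114 113 103  79  86  99 109 111]
 [110 110 110 112 114 110  86  80 102 110 112 111]]
213 [ 0.5696 -0.0491  0.026 ]
213.5 [ 0.5675 -0.0506  0.026 ]
214 [ 0.5654 -0.0522  0.026 ]
214.5 [ 0.5632 -0.0537  0.026 ]
215 [ 0.5611 -0.0552  0.026 ]
```

The fading pin ends at about row 214.5, so the offset is about 1–2 mm and the strip is well placed. Next is the torch.

```bash
python3 steer.py '0 0.003 0.02 -0.3 0 0 0.8;0 0.003 0.05 -0.3 0 0 0.8;0 0.003 0.08 -0.3 0 0 0.8;0 0.003 0.105 -0.3 0 0 0.8;0 0.003 0.12 -0.3 0 0 0.8;0 0.003 0.122 -0.3 0 0 0.8;0 0.003 0.122 -0.3 0 0 0.1;0 0.003 0.122 -0.3 0 0 0.1;0 0.003 0.122 -0.3 0 0 0.1;0 0.003 0.122 -0.3 0 0 0.1;0 0.003 0.122 -0.3 0 0 0.1;0 0.003 0.122 -0.3 0 0 0.1;0 0.003 0.122 -0.3 0 0 0.1;0 0.003 0.122 -0.3 0 0 0.1'
```

```text
time_s: 8.2
position: [0.4982, -0.4302, 0.0939]
tcp_rot: [[0.707, 0.708, 0.0], [0.708, -0.707, -0.002], [-0.001, 0.002, -1.0]]
force: [0.4, -0.4, 3.2]
opening: 0.348
grasp_force: 30.0
```

```bash
python3 steer.py '0 0 -0.02 0 0 0 0.1;0 0 -0.05 0 0 0 0.1;0 0 -0.08 0 0 0 0.1;0 0 -0.11 0 0 0 0.1;0 0 -0.14 0 0 0 0.1;0 0 -0.16 0 0 0 0.1;0 0 -0.16 0 0 0 0.1;0 0 -0.16 0 0 0 0.1;0 0 -0.16 0 0 0 0.1'
python3 - <<'E'
from h import *
spot=np.array([.566,-.0525,.012])
for hd in(40,45):
  a=np.radians(hd);z=np.array([np.cos(a)*.7071,np.sin(a)*.7071,-.7071]);y=np.array([np.sin(a),-np.cos(a),0])
  Rt=np.c_[np.cross(y,z),y,z];p=spot-z*(.15+.086);print(p);rel(p,Rt)
  rel(p-z*.06,Rt)
print(bot.read_state()["joint_positions"])
E
```

```text
time_s: 9.1
position: [0.4972, -0.4286, 0.2513]
tcp_rot: [[0.707, 0.708, -0.003], [0.708, -0.707, 0.001], [-0.001, -0.003, -1.0]]
force: [-0.2, -0.5, -2.0]
opening: 0.349
grasp_force: 30.0
[ 0.4382 -0.1598  0.1789]
shift [ 0.1486 -0.2316  0.0729] rot [-2.1226 45.0285  4.713 ] rows>= 5.692755686142812
shift [ 0.1063 -0.2354  0.0305] rot [-2.1226 45.0285  4.713 ] rows>= 5.2763908839935
[ 0.448  -0.1705  0.1789]
shift [ 0.1479 -0.217   0.0728] rot [-0.1612 45.0513 -0.0284] rows>= 5.451511728189927
shift [ 0.1055 -0.2172  0.0305] rot [-0.1612 45.0513 -0.0284] rows>= 5.244654915171482
[-50.4684  31.1977  75.2688  -0.0687  73.6836  -5.4836]
```

```bash
python3 steer.py '0.01 -0.03 0 0 4 0 0.1;0.02 -0.06 0 0 10 0 0.1;0.04 -0.09 0.005 0 16 0 0.1;0.05 -0.12 0.01 0 22 0 0.1;0.07 -0.15 0.015 0 28 0 0.1;0.08 -0.18 0.02 0 34 0 0.1;0.1 -0.205 0.025 0 40 0 0.1;0.1055 -0.217 0.03 0 45 0 0.1;0.1055 -0.217 0.03 0 45 0 0.1;0.1055 -0.217 0.03 0 45 0 0.1'
python3 - <<'E'
from h import *
spot=np.array([.566,-.0525,.012]);a=np.radians(45)
z=np.array([np.cos(a)*.7071,np.sin(a)*.7071,-.7071]);y=np.array([np.sin(a),-np.cos(a),0])
rel(spot-z*.236,np.c_[np.cross(y,z),y,z]);s=bot.read_state();print(s["joint_positions"])
E
```

```text
time_s: 10.1
position: [0.4191, -0.2027, 0.2223]
tcp_rot: [[0.502, 0.706, 0.499], [0.501, -0.708, 0.498], [0.705, 0.0, -0.709]]
force: [0.3, 0.2, -0.7]
opening: 0.349
grasp_force: 30.0
shift [ 0.     -0.0024  0.0612] rot [ 0.0499  0.1693 -0.0343] rows>= 1.2251772287917535
[-67.5564  25.2996 112.5296  43.9411  69.8428 -48.6566]
```

```bash
python3 steer.py '0 -0.001 0.015 0 0 0 0.1;0 -0.002 0.03 0 0 0 0.1;0 -0.002 0.045 0 0 0 0.1;0 -0.002 0.057 0 0 0 0.1;0 -0.002 0.06 0 0 0 0.1;0 -0.002 0.06 0 0 0 0.1;0 -0.002 0.06 0 0 0 0.1;0 -0.002 0.06 0 0 0 0.1;0 -0.002 0.06 0 0 0 0.1;0 -0.002 0.06 0 0 0 0.1'
python3 - <<'E'
from h import *
for n in("scene","top"):
    c=vision.capture(n); cv2.imwrite(f"pics/{n}4.png",c["color"][:,:,::-1])
a=cv2.imread("pics/top4.png")[150:250,270:370];b=cv2.imread("pics/scene4.png")[150:250,290:390]
r=lambda a:cv2.resize(a,(400,400),interpolation=cv2.INTER_CUBIC)
cv2.imwrite("pics/g4.png",np.hstack([r(a),r(b)]))
s=bot.read_state();R=np.array(s["tcp_rot"]);q=np.array(s["position"])
o=R.T@(np.array([.565,-.053,.012])-q);print("spot in tool",o,s["qvel"],s["grasp_force"])
for d in(.086,.052,-.03):print(proj("scene",q+R[:,2]*d))
E
```

```text
time_s: 11.1
position: [0.4477, -0.1708, 0.1808]
tcp_rot: [[0.5, 0.707, 0.5], [0.502, -0.707, 0.498], [0.706, 0.002, -0.708]]
force: [0.4, -0.6, -1.0]
opening: 0.346
grasp_force: 30.0
spot in tool [-0.0015 -0.0005  0.2368] [ 0.0736  0.0924  0.0646  0.0159 -0.1549  0.0495] 29.999949038028717
[346.1405 215.1653]
[347.5295 214.8156]
[351.1613 213.9014]
```

View pics/g4.png

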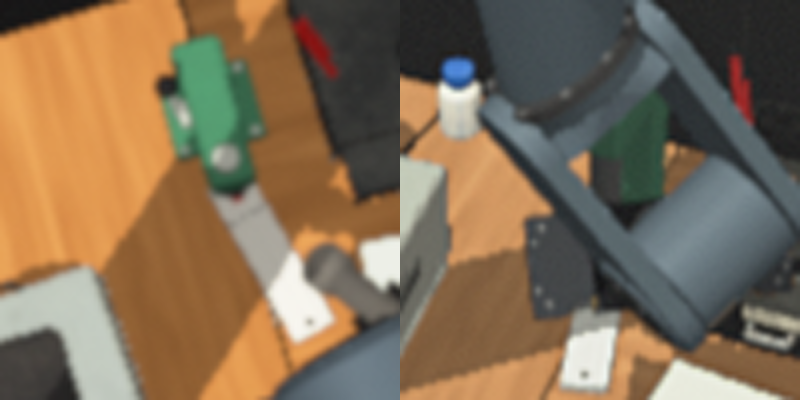

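The top view shows the strip still under the punch with the spot at (238,193), and the torch head at (325,262) pointing at it. I'll compare with the predicted torch projection.

Run:
```python
from h import *
s=bot.read_state();R=np.array(s["tcp_rot"]);q=np.array(s["position"])
for d in(.086,.069,.052,.01,-.019):print(d,(proj("top",q+R[:,2]*d)-[270,150]+.4)*4)
print((proj("top",q+R[:,2]*.069+.021*R[:,1])-proj("top",q+R[:,2]*.069))*4)
k=cv2.imread("pics/top4.png")[:,:,::-1];print(red(k,(329,198),4),proj("top",np.array([.565,-.053,.012])))
g=cv2.cvtColor(cv2.imread("pics/top4.png"),cv2.COLOR_BGR2GRAY)[208:226,342:370];print(g)
```

```text
0.086 [322.4384 263.3306]
0.069 [333.0715 271.5594]
0.052 [343.8808 279.9244]
0.01 [371.3697 301.1974]
-0.019 [391.0301 316.4122]
[ 17.4291 -18.324 ]
[nan nan] [328.5295 198.8894]
[[114 115 134 152 163 163 156 154 150 137 124 125 136 144 142 128 113 105
  104 104 104 103 106 115 124 129 130 131]
 [123 126 154 171 176 176 174 171 166 154 142 144 156 164 162 149 125 110
  113 122 129 132 140 162 181 192 197 197]
 [136 143 166 176 178 176 171 163 150 139 135 139 153 164 166 160 135 120
  145 173 189 197 202 215 225 229 231 232]
 [151 158 171 175 174 166 152 132 116 108 106 114 132 148 159 156 134 133
  181 217 229 232 232 234 236 237 237 237]
 [169 173 173 172 164 144 121 105  97  95  98 104 113 125 138 138 123 137
  198 230 236 237 237 237 237 237 237 237]
 [201 210 190 166 147 120 101  94  95  97 105 111 111 110 113 111 105 130
  195 230 236 237 237 237 237 237 237 237]
 [224 232 210 164 129 102  92  94  96 104 114 119 115 107  99  93  94 121
  178 223 235 237 237 237 237 237 237 238]
 [235 240 226 176 120  93  89  94 101 113 123 124 118 108  98  89  90 110
  159 215 234 237 237 237 2
[... 601 characters left out ...]
 [244 245 244 239 225 190 155 132 121 116 110 107 108 109 110 109 108 106
  102  99 100 124 172 202 171 108  85 113]
 [244 245 245 244 239 229 204 162 128 112 104 103 106 109 111 110 110 109
  107 105 101 102 124 150 130  77  43  53]
 [244 244 245 245 243 241 233 209 163 128 114 110 109 109 110 110 111 111
  110 109 107 104 103 107  96  71  51  40]
 [245 245 245 245 245 243 242 233 203 159 140 135 125 113 110 110 111 112
  113 111 111 109 105 100  93  82  70  56]
 [245 245 245 245 245 244 243 242 228 189 161 155 145 130 116 109 110 112
  112 113 112 111 109 105 100  95  87  75]]h.py:35: RuntimeWarning: invalid value encountered in divide
  return np.array([(w*xs).sum(),(w*ys).sum()])/w.sum()
```

Run:
```python
from h import *
s=bot.read_state();R=np.array(s["tcp_rot"]);q=np.array(s["position"])
c=vision.capture("top")["color"][:,:,::-1];a=cv2.resize(c[190:235,320:380].copy(),None,fx=12,fy=12,interpolation=cv2.INTER_CUBIC)
f=lambda P:tuple(np.round((proj("top",P)-[320,190]+.5)*12).astype(int).tolist())
t=np.linspace(0,2*np.pi,40)
for d,r in((.086,.021),(.052,.021),(.052,.0155),(0,.0155)):
    cv2.polylines(a,[np.array([f(q+R[:,2]*d+r*(np.cos(u)*R[:,0]+np.sin(u)*R[:,1])) for u in t])],True,(255,0,255),1)
cv2.line(a,f(q),f(q+R[:,2]*.236),(0,255,0),1)
cv2.imwrite("pics/ov.png",a)
```

```text
(no output)
```

View pics/ov.png

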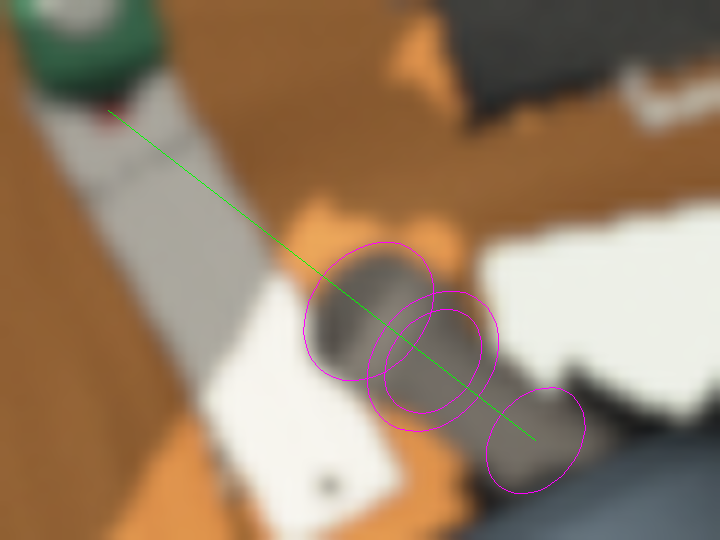

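The overlay matches the torch: the predicted head ring sits at (369,311), within about 1 px of the real one. The green axis ends at the spot at (108,110). I'll hand in.

```bash
python3 -c "
from rig import bot, vision, order
print(order.hand_in())"
```

```text
the job is handed in; nothing more can be done
None
```

I handed the job in, but no verdict came back. By my camera estimates the red spot lies about 1–2 mm from under the punch tip and the strip is released. The torch is held still at 45 degrees, with its lens about 15 cm from the spot and aimed at it to within roughly 6 mm.

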